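# Open the desk's paper bin with its pedal and let the lid down softly

## Robot

A 6-joint arm with a two-finger parallel gripper is mounted at the origin on the work surface. World frame = base frame: x ahead of the robot, y to its left, z up, the work surface at z = 0. Lengths are in mm, angles in rad, forces in N, time in s.
With the tool pointing down it reaches from about 350 to 975 mm from the base axis. Payload 7.1 kg.
Tool frame: the origin (TCP) lies at the very end of the fingers, on their centre line; the grasp point (between the pads) lies 19 mm behind it; x points along the fingers, y is the direction in which the jaws open and shut, and the axes are right-handed (so a half turn about x gives the same grasp; the last joint's range is limited). The gripper opens to 88 mm and grips with 3 to 60 N. Pads are 20 mm wide; open, the fingers measure 115 mm over their backs; the gripper's body (75 mm by 178 mm) begins 61 mm behind the grasp point.
Start: joints at [-0.019, 0.423, 1.63, -0, 1.089, -0.019], TCP at [624.984, 0.026, 222.675] pointing down, gripper open.
Joint ranges: [-3, 3], [-0.9, 2.11], [0.09, 2.58], [-1.31, 4.45], [0.11, 2.69], [-2.54, 2.54]. Speed limits (rad/s): [2.39, 2.39, 3.01, 3.14, 3.14, 3.14].

## Interface

Orientations are given as a rotation vector (axis times angle).
In Python, from workcell import ctrl gives the robot as it stands. The module is installed in compiled form; this text tells all that it offers.
- The arm moves only by the tool carry_out, never from a script. Its argument "commands" is a list of rows, each a list of 6 numbers: the shift along the tool's x, y, z in m, then the turn, a rotation vector about the tool's x, y, z in degrees. In form: [[tx, ty, tz, rx, ry, rz], ...]. A call has 1 to 8 rows; each row shifts and turns the pose as measured when the row begins, along the tool's axes as they then stand; what a row does not reach is not made up. A row lasts 1/8 s, in which the tool goes at most 62.5 mm and 10.7 degrees, less where a joint would pass 70% of its speed; a pose out of reach is approached as far as the arm can. A call with a gripper value outside its range is refused whole. "grip" is the closure, from 0 (fully open) to 1 (shut), set as the call begins (left out, the last holds). The fingers move at their own pace and stop on an object; the grip force is fixed at half the most. Time passes only in rows, so rows that do not move let the fingers close. It gives the time, the measured TCP pose, the force and the opening at its end, in the units of the state.
- ctrl.get_obs(): the state, without advancing time (a new reading comes with each control period).
- ctrl.get_image(name): name is "scene" or "side" or "wrist"; returns a dict with "pixels" (420x560x3 uint8, blue, green, red), "intrinsics" (3x3 intrinsics, pixels), "rvec" (rotation vector, rad) and "tvec" (3), from world to camera coordinates, as OpenCV has them. Camera axes: x right, y down, z forward; pixel columns grow to the right and rows downward; lengths in mm; the calibration is good to about 2 mm. The wrist camera is an equidistant fisheye: a pixel r from the principal point sees the ray r / f radians off the axis. A picture is of the moment at which its call begins. There is no depth.
- ctrl.close_job(): hands the job in, once; it reports no verdict.
The state is a dict: "t": time; "qpos": joint angles; "qvel": joint speeds; "joint_torque": joint torques, N m; "ee_pos": TCP position; "orientation": TCP orientation; "ft_force": force on the tool from outside, world axes, zero at the start; "moment": the same for the moment, N m; "width": finger opening in mm.
Only numpy, scipy, OpenCV 4.12 (cv2) and the standard library are available. Lean on these libraries where they do the work, as an engineer would, in place of code of your own. Each camera call takes 0.05 s, during which the arm holds its last target. There are 200 camera calls.

## Task

I am coming with both hands full of paper scraps: press the pedal of the blue-lidded paper bin with your fingertips until its lid is wide open, keep it open for about three seconds while I drop them in, then let the pedal come up slowly so that the lid closes fully without slamming. Work the lid by the pedal only, without touching it; do not lift, tip or shove the bin along, and leave the black-lidded bin and the other things on the desk alone.

Things in the scene. Friction and masses are not known exactly. Their poses are not given: they have to be found in the camera images.
- paper_bin: the paper bin: round white steel pedal bin with a blue lid and black foot ring, 154 mm across the foot, 217 mm high with the lid shut, 1.2 kg, standing loose on the desk. Origin: centre of its underside. Its own -x points out of its front (the pedal side, roughly towards the robot), its +x to the lid hinge at the back. Its front wall rises 77 mm in front of the origin
- paper_pad (a point): press point on top of the paper bin's black ridged pedal pad, on its middle line; moves with the pedal. At rest 112 mm in front of the bin's centre (35 mm out from the front wall), 36 mm above the desk; fully pressed about 21 mm lower. The pad is level at rest, 46 mm wide, 38 mm long, reaches 16 mm further forward than this point, and slopes 0.28 rad (front edge down) at full press
- paper_pedal (a joint): the paper bin's pedal, rad: 0 up at rest, 0.28 fully pressed. Turns about a fulcrum 40 mm in front of the bin's centre, 14 mm above the desk. Needs about 5 to 10 N to start moving, less further down; at its stop the front edge is about 4 mm off the desk. Rises by itself under the lid's weight, as far as the finger on it lets it
- paper_lid (a joint): the paper bin's lid, rad: 0 shut, about 1.29 wide open at the pedal's stop. It is linked to the pedal by a rod: lid angle = 4.6 x pedal angle. It falls shut with a bang if the pedal is let go; with the pad rising at 10 mm/s the lid comes down at about 0.6 rad/s
- paper_dome: the paper bin's blue domed lid plate, 157 mm across; origin at its underside's centre when shut 196 mm above the desk; it swings up and back about a hinge at the back rim
- rest_bin: the other bin, for general waste: the same size and shape, white with a black lid; it may stand left or right of the paper bin. Same frame as the paper bin. To be left alone
- rest_lid (a joint): the black lid of the general-waste bin, rad: 0 shut
- eraser: bystander: white block eraser with a blue sleeve, 55 x 22 x 12 mm, lying between the two pedals; origin under its centre, x along it
- glue_stick: bystander: upright glue stick, 27 mm across, 96 mm high, yellow with a red cap; origin under its centre
- mug: bystander: blue mug, 82 mm across, 95 mm high, on a cork coaster 5 mm thick; origin under its centre
- stapler: bystander: black and red stapler, 145 x 36 x 50 mm; origin under its centre, x along it
- tape_dispenser: bystander: black desk tape dispenser, 150 x 60 x 92 mm; origin under its centre, x along it
- highlighter: bystander: yellow highlighter lying flat, about 117 x 22 x 15 mm; origin under its barrel, x towards the black cap
- note_block: bystander: yellow block of sticky notes, 76 x 76 x 22 mm; origin under its centre

How it is judged (in metres and radians):
On the way, in this order (a step that is already met when the one before it is completed fails the run):
1. the blue lid is wide open (over 1.1 rad) and kept so for 2.5 s (value of joint paper_lid above 1.1 rad), for 2.5 s.
2. the blue lid is shut again (under 0.05 rad) (value of joint paper_lid below 0.05 rad), for 0.2 s.
At the end, for the whole second after the job is handed in: The blue lid is shut (under 0.05 rad) and at rest with its pedal up (under 0.02 rad), the paper bin stands upright within 40 mm of where it stood, the black-lidded bin is shut and within 20 mm of its place, and every bystander is within 20 mm of its place (value of joint each of paper_lid, rest_lid below 0.05 rad and value of joint paper_pedal below 0.02 rad and velocity of joint paper_lid between -0.1 and 0.1 rad/s and distance of paper_bin from where it was at the start of the episode below 0.04 m and angle between each of paper_bin, rest_bin's own z axis and vertical below 0.03 rad and linear speed of paper_bin below 0.02 m/s and distance of each of rest_bin, eraser, glue_stick, mug, stapler, tape_dispenser, highlighter, note_block from where it was at the start of the episode below 0.02 m); the robot touches nothing.
It fails at once if the blue lid slams: it falls faster than 3 rad/s in the last 0.3 rad before it is shut (value of joint paper_lid below 0.3 rad and velocity of joint paper_lid below -3 rad/s).
It fails at once if the robot touches the blue lid (over 1 N) (contact force between any of the fingers, the arm and paper_dome above 1 N).
It fails at once if the paper bin is lifted (10 mm), tipped (0.1 rad) or shoved along (40 mm) (height (world z) of paper_bin above 0.01 m or angle between paper_bin's own z axis and vertical above 0.1 rad or distance of paper_bin from where it was at the start of the episode above 0.04 m).
It fails at once if the black-lidded bin is opened (0.15 rad), tipped or moved 20 mm (value of joint rest_lid above 0.15 rad or angle between rest_bin's own z axis and vertical above 0.1 rad or distance of rest_bin from where it was at the start of the episode above 0.02 m).
It fails at once if a bystander is moved by more than 20 mm (distance of any of eraser, glue_stick, mug, stapler, tape_dispenser, highlighter, note_block from where it was at the start of the episode above 0.02 m).
It also fails if it takes over 58 s, if anything falls off the work surface, if the arm or the gripper's body presses on something with over 40 N, if the wrist force passes 120 N, or if a joint passes its speed limit or range.

## Working session

There is one attempt and no reset: what is moved stays moved. The work goes in short steps, Python scripts to look and compute and a tool call to move; the robot and the scene stay as the last step left them, time stands still between calls to the robot, and variables do not carry over. Pictures are saved under pics/ and viewed, about 8 in all and at most 12, crops included, and the job is handed in when it is done.

Besides the shell and the picture viewer there is one more tool, called after "Request:" as name([rows], argument=value, ...), one row to a line, values as JSON. carry_out: Moves the arm, as the interface text tells. Its arguments: {"type":"object","properties":{"commands":{"type":"array"},"grip":{"type":"number"}},"required":["commands"]}

```bash
mkdir -p pics
cat > h.py <<'E'
from workcell import ctrl
import cv2, numpy as np
def snap(n,f):
    d=ctrl.get_image(n); cv2.imwrite('pics/'+f,d['pixels']); return d
def onplane(d,u,v,z):
    K=np.array(d['intrinsics'],float);R=cv2.Rodrigues(np.array(d['rvec'],float))[0];t=np.array(d['tvec'],float).ravel()
    r=R.T@np.linalg.inv(K)@[u,v,1]; c=-R.T@t
    return (c+r*(z-c[2])/r[2]).round(1)
def proj(d,P):
    return cv2.projectPoints(np.array(P,float).reshape(-1,1,3),np.array(d['rvec'],float),np.array(d['tvec'],float),np.array(d['intrinsics'],float),None)[0].reshape(-1,2).round(1)
E
python3 - <<'E'
from h import *
import pickle
a=snap('scene','a.png');b=snap('side','b.png');pickle.dump((a,b),open('ab.pkl','wb'))
print(ctrl.get_obs())
for d in(a,b):
  R=cv2.Rodrigues(np.array(d['rvec'],float))[0];print(-R.T@np.array(d['tvec']).ravel())
E
```

```text
{'t': 0.1, 'qpos': array([-1.89692407e-02,  4.23757708e-01,  1.63058545e+00, -2.49345323e-05,
        1.08861010e+00, -1.90026650e-02]), 'qvel': array([-0.0010182 , -0.00109175, -0.0013489 ,  0.00098132, -0.00057683,
        0.00041128]), 'joint_torque': array([ 6.49496542e-04, -5.45618248e+01, -2.74323839e+01,  6.46709581e-02,
        1.88581715e-02,  1.54216096e-06]), 'ee_pos': array([6.24507764e+02, 4.74403684e-02, 2.21994677e+02]), 'orientation': array([ 1.20852551,  1.21022563, -1.21016667]), 'ft_force': array([ 0.3424691 , -0.80393732, -0.04190211]), 'moment': array([ 0.02250042, -0.00494075,  0.05597494]), 'width': 87.63195867539629}
[1133.23244309 -596.45097322 1128.06287079]
[ -121.35775808 -1275.59999154   960.68119487]
```

View pics/a.png

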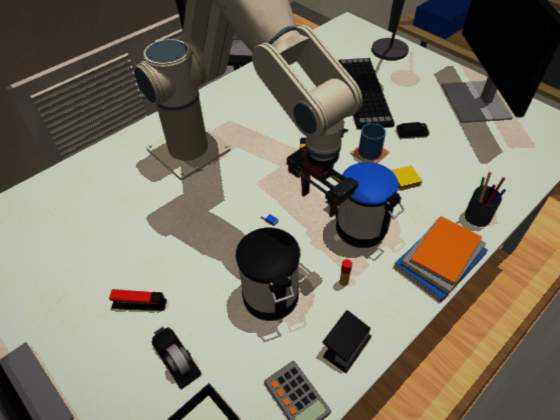

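View pics/b.png

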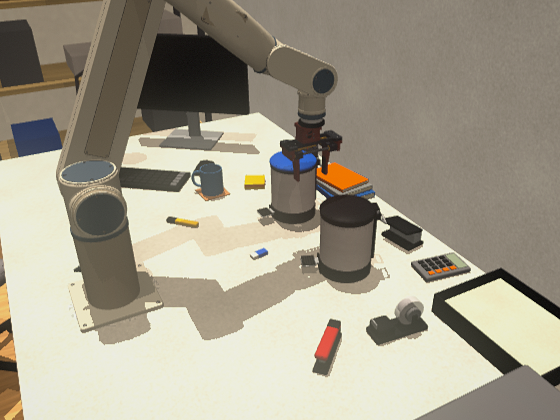

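The scene view shows the blue lid at about (369,183) and the black-lidded bin at (268,255). In the side view the blue bin's pedal pad is at about (265,211), and the gripper is near the blue lid. I'll enlarge the side crop.

Run:
```python
from h import *
import pickle
a,b=pickle.load(open('ab.pkl','rb'))
c=b['pixels'][130:290,235:395]
d=a['pixels'][140:260,290:410]
cv2.imwrite('pics/c.png',np.hstack([cv2.resize(c,(400,400),interpolation=3),cv2.resize(d,(400,400),interpolation=3)]))
print(onplane(a,370,183,205),onplane(b,294,158,205),onplane(b,265,211,36),onplane(b,308,260,36),onplane(b,259,254,12))
```

```text
[661.3 163.4 205. ] [665.3 172.  205. ] [550.4 166.9  36. ] [ 536.2 -150.5   36. ] [437.3 -22.3  12. ]
```

View pics/c.png

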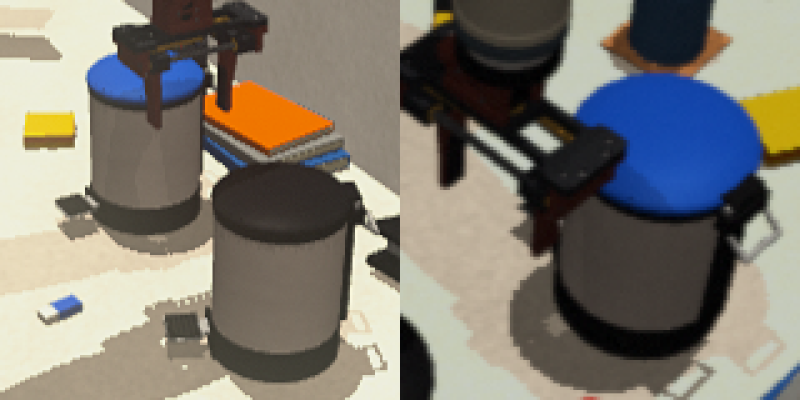

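Request:
carry_out([
  [0, -0.06, 0, -10, 0, 0],
  [0, -0.06, 0, -10, 0, 0],
  [0, 0, 0, -10, 0, 0],
  [0, 0, 0, -10, 0, 0],
  [0, 0, 0, -10, 0, 0],
  [0, 0, 0, -10, 0, 0],
  [0, 0, 0, -10, 0, 0],
  [0, 0, 0, -10, 0, 0],
], grip=1)

```text
t: 1.1
ee_pos: [498.3, -10.8, 218.6]
orientation: [0.101, 1.577, -0.102]
ft_force: [-1.0, 0.2, -0.2]
width: 11.1
```

Run:
```python
from h import *
import pickle
from scipy.spatial.transform import Rotation as R
a,b=pickle.load(open('ab.pkl','rb'))
print('hinge?',onplane(a,392.6,201.5,190),'mugbase',onplane(b,212,193,5),'hl',onplane(b,182,222,8))
o=ctrl.get_obs();print(o['ee_pos'],R.from_rotvec(o['orientation']).as_matrix().round(2),o['qpos'],o['width'])
```

```text
hinge? [738.8 166.2 190. ] mugbase [458.1 429.7   5. ] hl [292.1 278.9   8. ]
[498.2551609  -10.75255626 218.61757356] [[-0.01  0.13  0.99]
 [ 0.    0.99 -0.13]
 [-1.   -0.   -0.01]] [-4.54153380e-02  2.46565860e-01  1.90328601e+00 -7.98932573e-05
  1.00029928e+00 -1.48685639e+00] 11.076028845208278
```

Request:
carry_out([
  [0, 0, 0, -7.5, 0, 0],
  [0, 0.06, 0, 0, -9, 0],
  [0, 0.06, 0, 0, -9, 0],
  [0, 0.06, 0, 0, -9, 0],
  [0, 0, 0, 0, -8, 0],
  [0.04, 0, 0.03, 0, 0, 0],
  [0.02, 0, 0.01, 0, 0, 0],
  [0, 0, 0, 0, 0, 0],
], grip=1)

```text
t: 2.1
ee_pos: [564.3, 144.0, 184.3]
orientation: [-0.015, 1.041, -0.014]
ft_force: [-0.5, -0.1, -0.1]
width: 0.6
```

Run:
```python
from h import *
from scipy.spatial.transform import Rotation as R
import pickle
o=ctrl.get_obs();print(o['ee_pos'],R.from_rotvec(o['orientation']).as_matrix().round(3),o['qpos'],o['width'])
w=snap('wrist','w.png');s=snap('side','s.png');pickle.dump((w,s),open('ws.pkl','wb'))
c=cv2.resize(s['pixels'][110:240,210:340],(520,520),interpolation=3);cv2.imwrite('pics/s2.png',c)
print(proj(s,o['ee_pos']))
```

```text
[564.32620855 144.0146696  184.29223601] [[ 0.506  0.004  0.863]
 [-0.019  1.     0.006]
 [-0.863 -0.019  0.506]] [ 0.3245669   0.27590551  2.09839146 -0.60589335  0.31937951 -0.71155946] 0.6285481174195222
[[270.7 173.4]]
```

View pics/w.png

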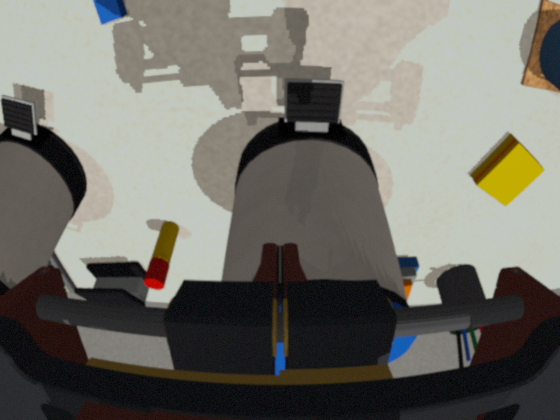

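View pics/s2.png

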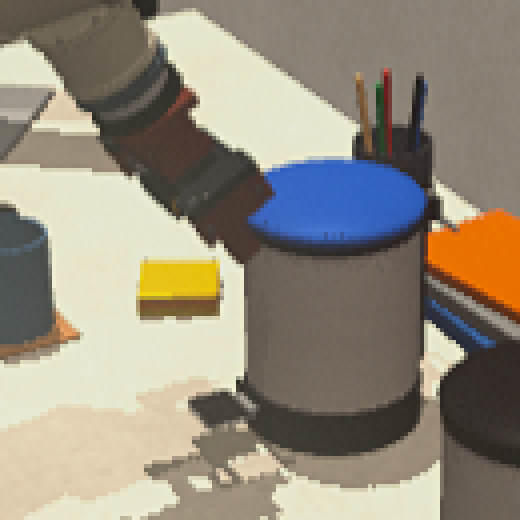

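Wrist view: the paper pad is at about (314,101), level with the bin front. Side crop: the fingertips are just in front of the lid, above the pad at about (222,408) in the crop.

Run:
```python
from h import *
import pickle
w,s=pickle.load(open('ws.pkl','rb'))
K=np.array(w['intrinsics']);R=cv2.Rodrigues(np.array(w['rvec'],float))[0];t=np.array(w['tvec'],float).ravel();c=-R.T@t
def fe(u,v,z):
    x=np.array([(u-K[0,2])/K[0,0],(v-K[1,2])/K[1,1]]);r=np.hypot(*x)
    d=R.T@np.append(x/r*np.sin(r),np.cos(r)); return (c+d*(z-c[2])/d[2]).round(1)
print(c,K)
for p in [(287,80),(342,81),(287,121),(340,121),(314,101)]: print(p,fe(*p,36))
print('side pad',onplane(s,210+222/4,110+408/4,36))
```

```text
[419.02750811 145.36720949 287.356752  ] [[325.1922621    0.         279.68041501]
 [  0.         325.1922621  211.66993288]
 [  0.           0.           1.        ]]
(287, 80) [524.8 146.2  36. ]
(342, 81) [524.1 191.4  36. ]
(287, 121) [564.4 146.5  36. ]
(340, 121) [563.1 193.5  36. ]
(314, 101) [544.  169.2  36. ]
side pad [548.9 160.1  36. ]
```

Request:
carry_out([
  [-0.008, 0.023, -0.013, 0, -5, 0],
  [0.0, 0, 0, 0, 0, 0],
  [0.033, 0, -0.023, 0, 0, 0],
  [0.033, 0, -0.023, 0, 0, 0],
  [0, 0, 0, 0, 0, 0],
  [0, 0, 0, 0, 0, 0],
])

```text
t: 2.95
ee_pos: [559.7, 152.3, 124.7]
orientation: [-0.025, 1.002, -0.024]
ft_force: [0.6, 0.6, 0.3]
width: -0.0
```

Run:
```python
from h import *
from scipy.spatial.transform import Rotation as R
o=ctrl.get_obs();print(o['ee_pos'],R.from_rotvec(o['orientation']).as_matrix().round(3),o['qpos'],o['ft_force'])
```

```text
[559.65668603 152.26617544 124.73779239] [[ 0.539  0.009  0.842]
 [-0.032  0.999  0.01 ]
 [-0.842 -0.033  0.539]] [ 0.36360932  0.39929211  2.15099019 -1.30274004  0.23192691  0.02697471] [0.62430252 0.59343772 0.27718333]
```

Request:
carry_out([
  [-0.022, 0, -0.034, 0, 3, 0],
  [-0.02, 0, 0.0, 0, 3, 0],
  [0, 0, 0, 0, 0, 0],
])

```text
t: 3.32
ee_pos: [513.4, 151.6, 141.7]
orientation: [-0.032, 1.085, -0.026]
ft_force: [0.7, -0.6, 0.2]
width: 0.6
```

```bash
cat > st.py <<'E'
from h import *
from scipy.spatial.transform import Rotation as R
import sys
tilt=float(sys.argv[1]);psi=float(sys.argv[2])
o=ctrl.get_obs();C=R.from_rotvec(o['orientation']).as_matrix()
print('pos',o['ee_pos'].round(1),'x',C[:,0].round(3),'q',o['qpos'].round(3),'F',o['ft_force'].round(1))
s,c=np.sin(np.radians(tilt)),np.cos(np.radians(tilt))
x=np.array([s*np.cos(psi),s*np.sin(psi),-c]);y=np.array([-np.sin(psi),np.cos(psi),0])
T=np.c_[x,y,np.cross(x,y)]
print('turn deg',np.degrees(R.from_matrix(C.T@T).as_rotvec()).round(1))
if len(sys.argv)>3: 
  d=np.array(list(map(float,sys.argv[3:6])))-o['ee_pos'];print('tool shift mm now',(C.T@d).round(1),'after turn',(T.T@d).round(1))
E
python3 st.py 20 .295 545 165 100
```

```text
pos [513.4 151.6 141.7] x [ 0.467 -0.037 -0.883] q [ 0.387  0.311  2.183 -0.812  0.295 -0.446] F [ 0.7 -0.6  0.2]
turn deg [-14.9   7.5   9. ]
tool shift mm now [51.1 15.2  8.7] after turn [50.9  3.6 17.8]
```

Request:
carry_out([
  [0, 0, 0, -6, 3, 3.5],
  [0, 0, 0, -6, 3, 3.5],
  [0, 0, 0, -4, 2, 2.5],
  [0, 0, 0, 0, 0, 0],
])

```text
t: 3.82
ee_pos: [512.8, 147.0, 140.8]
orientation: [-0.143, 1.178, 0.148]
ft_force: [0.1, -0.7, -1.1]
width: 0.2
```

```bash
python3 st.py 20 .295 545 165 100
```

```text
pos [512.8 147.  140.8] x [ 0.375  0.041 -0.926] q [ 0.298  0.303  2.144 -0.228  0.322 -1.268] F [ 0.1 -0.7 -1.1]
turn deg [-4.8  2.   3.9]
tool shift mm now [50.6 12.9 17.3] after turn [50.7  7.8 19.9]
```

Request:
carry_out([
  [0, 0.005, 0, -5, 2, 4],
  [0.018, 0.008, 0.009, 0, 0, 0],
  [0.018, 0.004, 0.009, 0, 0, 0],
  [0.018, 0.003, 0.004, 0, 0, 0],
  [0, 0, 0, 0, 0, 0],
  [0, 0, 0, 0, 0, 0],
])

```text
t: 4.58
ee_pos: [546.1, 172.6, 96.2]
orientation: [-0.175, 1.205, 0.217]
ft_force: [-0.1, 0.6, 0.2]
width: 0.2
```

```bash
python3 st.py 20 .295 549 168 65
```

```text
pos [546.1 172.6  96.2] x [ 0.342  0.073 -0.937] q [ 0.303  0.438  2.066 -0.115  0.283 -1.428] F [-0.1  0.6  0.2]
turn deg [-1.4  0.4  1.7]
tool shift mm now [29.9 -4.6 -9.4] after turn [29.8 -5.2 -9.3]
```

Request:
carry_out([
  [0.015, -0.003, -0.005, 0, 0, 0],
  [0.015, -0.002, -0.004, 0, 1, 0],
  [0, 0, 0, 0, 0, 0],
  [0, 0, 0, 0, 0, 0],
])

```text
t: 5.08
ee_pos: [549.4, 166.7, 63.6]
orientation: [-0.177, 1.223, 0.214]
ft_force: [0.2, 0.2, -0.3]
width: 0.4
```

```bash
python3 st.py 20 .295 551 168 41
python3 - <<'E'
from h import *
s=snap('side','s3.png');w=snap('wrist','w3.png')
c=cv2.resize(s['pixels'][130:230,230:330],(400,400),interpolation=3)
v=cv2.resize(w['pixels'][60:320,150:410],(400,400),interpolation=3)
cv2.imwrite('pics/s4.png',np.hstack([c,v]))
E
```

```text
pos [549.4 166.7  63.6] x [ 0.325  0.068 -0.943] q [ 0.289  0.506  2.061 -0.118  0.238 -1.435] F [ 0.2  0.2 -0.3]
turn deg [-1.5 -0.6  1.7]
tool shift mm now [21.9  1.2 -5.7] after turn [21.9  0.7 -5.9]
```

View pics/s4.png

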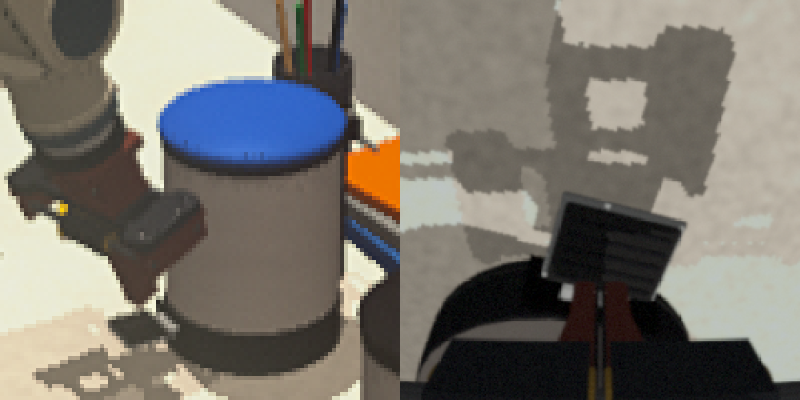

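Request:
carry_out([
  [0.007, 0, -0.0025, 0, 0, 0],
  [0.007, 0, -0.0025, 0, 0, 0],
  [0.004, 0, -0.0014, 0, 0, 0],
  [0.004, 0, -0.0014, 0, 0, 0],
])

```text
t: 5.68
ee_pos: [549.9, 166.6, 39.8]
orientation: [-0.177, 1.221, 0.215]
ft_force: [-1.0, 0.6, 0.4]
width: 0.4
```

```bash
python3 st.py 20 .295 546 168 20
```

```text
pos [549.9 166.6  39.8] x [ 0.327  0.068 -0.943] q [ 0.288  0.556  2.064 -0.151  0.184 -1.403] F [-1.   0.6  0.4]
turn deg [-1.5 -0.5  1.7]
tool shift mm now [17.5  2.7 -9.8] after turn [17.5  2.4 -9.9]
```

Request:
carry_out([
  [0.0028, 0, -0.0015, 0, 1, 0],
  [0.0028, 0, -0.0015, 0, 1, 0],
  [0.0028, 0, -0.0015, 0, 1, 0],
])

```text
t: 6.05
ee_pos: [548.2, 166.6, 30.8]
orientation: [-0.183, 1.274, 0.212]
ft_force: [-2.0, 1.7, 6.9]
width: 0.6
```

```bash
python3 st.py 20 .295 546 168 20
```

```text
pos [548.2 166.6  30.8] x [ 0.278  0.055 -0.959] q [ 0.288  0.575  2.034 -0.106  0.247 -1.447] F [-2.   1.7  6.9]
turn deg [-1.5 -3.6  1.6]
tool shift mm now [ 9.8  2.1 -4.8] after turn [ 9.6  2.  -5.3]
```

Request:
carry_out([
  [0.0028, 0, -0.0011, 0, 0, 0],
  [0.0028, 0, -0.0011, 0, 0, 0],
  [0.0028, 0, -0.0011, 0, 0, 0],
])

```text
t: 6.42
ee_pos: [547.1, 166.7, 22.1]
orientation: [-0.184, 1.275, 0.212]
ft_force: [-1.6, 1.3, 4.1]
width: 0.4
```

```bash
python3 st.py 20 .295 546 168 20;  python3 - <<'E'
from h import *
s=snap('side','s5.png')
c=cv2.resize(s['pixels'][80:240,210:370],(480,480),interpolation=3)
cv2.imwrite('pics/s6.png',c)
E
```

```text
pos [547.1 166.7  22.1] x [ 0.277  0.055 -0.959] q [ 0.289  0.592  2.037 -0.114  0.229 -1.439] F [-1.6  1.3  4.1]
turn deg [-1.5 -3.6  1.6]
tool shift mm now [ 1.8  1.6 -1.2] after turn [ 1.7  1.6 -1.3]
```

View pics/s6.png

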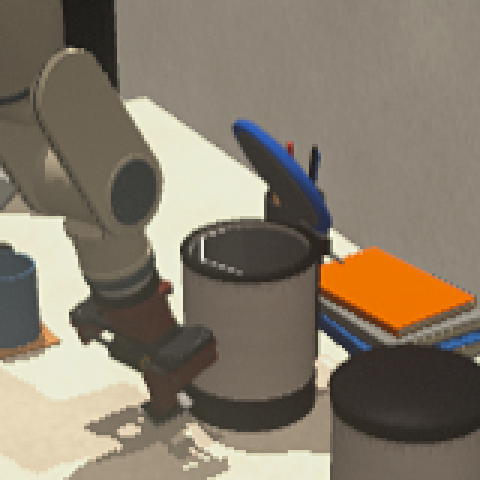

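The side crop shows the lid about 45–50° open, with its tip at (240,125), and the gripper clear of both lid and wall. I'll press on gently until the force shows the stop.

Request:
carry_out([
  [0.0028, 0, -0.0011, 0, 0, 0],
  [0.0028, 0, -0.0011, 0, 0, 0],
])

```text
t: 6.72
ee_pos: [546.8, 166.6, 16.1]
orientation: [-0.183, 1.274, 0.212]
ft_force: [-13.0, 0.1, 34.0]
width: 0.5
```

```bash
python3 st.py 20 .295 546 168 20
```

```text
pos [546.8 166.6  16.1] x [ 0.278  0.056 -0.959] q [ 0.289  0.604  2.038 -0.121  0.215 -1.432] F [-13.    0.1  34. ]
turn deg [-1.5 -3.6  1.6]
tool shift mm now [-3.9  1.5  0.7] after turn [-3.8  1.5  0.9]
```

Request:
carry_out([
  [0, 0, 0, 0, 0, 0],
  [0, 0, 0, 0, 0, 0],
])

```text
t: 6.98
ee_pos: [546.8, 166.7, 17.1]
orientation: [-0.184, 1.273, 0.212]
ft_force: [-3.8, 0.5, 8.0]
width: 0.4
```

```bash
python3 st.py 20 .295 546 168 20;  python3 - <<'E'
from h import *
s=snap('side','s7.png')
c=cv2.resize(s['pixels'][80:240,210:370],(480,480),interpolation=3)
cv2.imwrite('pics/s8.png',c)
E
```

```text
pos [546.8 166.7  17.1] x [ 0.279  0.056 -0.959] q [ 0.289  0.602  2.038 -0.121  0.216 -1.432] F [-3.8  0.5  8. ]
turn deg [-1.5 -3.5  1.6]
tool shift mm now [-2.9  1.4  0.4] after turn [-2.9  1.5  0.6]
```

View pics/s8.png

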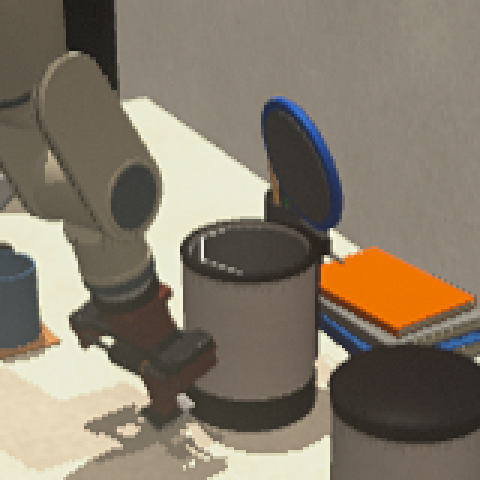

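The lid is wide open, about 70–75° with its tip at (270,100), and the bin hasn't moved. I'll hold it with a slight downward bias.

Request:
carry_out([
  [0.0005, 0, -0.0001, 0, 0, 0],
  [0.0005, 0, -0.0001, 0, 0, 0],
  [0.0005, 0, -0.0001, 0, 0, 0],
  [0.0005, 0, -0.0001, 0, 0, 0],
  [0.0005, 0, -0.0001, 0, 0, 0],
  [0.0005, 0, -0.0001, 0, 0, 0],
  [0.0005, 0, -0.0001, 0, 0, 0],
  [0.0005, 0, -0.0001, 0, 0, 0],
])

```text
t: 8.02
ee_pos: [546.8, 166.7, 16.6]
orientation: [-0.184, 1.27, 0.213]
ft_force: [-5.5, -0.1, 12.9]
width: 0.3
```

Steady at the stop.

Request:
carry_out([
  [0.0005, 0, -0.0001, 0, 0, 0],
  [0.0005, 0, -0.0001, 0, 0, 0],
  [0.0005, 0, -0.0001, 0, 0, 0],
  [0.0005, 0, -0.0001, 0, 0, 0],
  [0.0005, 0, -0.0001, 0, 0, 0],
  [0.0005, 0, -0.0001, 0, 0, 0],
  [0.0005, 0, -0.0001, 0, 0, 0],
  [0.0005, 0, -0.0001, 0, 0, 0],
])

```text
t: 9.02
ee_pos: [546.9, 166.7, 16.6]
orientation: [-0.184, 1.267, 0.213]
ft_force: [-5.2, -0.2, 11.8]
width: 0.8
```

Request:
carry_out([
  [0.0005, 0, -0.0001, 0, 0, 0],
  [0.0005, 0, -0.0001, 0, 0, 0],
  [0.0005, 0, -0.0001, 0, 0, 0],
  [0.0005, 0, -0.0001, 0, 0, 0],
  [0.0005, 0, -0.0001, 0, 0, 0],
  [0.0005, 0, -0.0001, 0, 0, 0],
  [0.0005, 0, -0.0001, 0, 0, 0],
  [0.0005, 0, -0.0001, 0, 0, 0],
])

```text
t: 10.02
ee_pos: [546.8, 166.7, 16.6]
orientation: [-0.184, 1.264, 0.213]
ft_force: [-4.3, -0.0, 12.1]
width: 0.1
```

Request:
carry_out([
  [0.0005, 0, -0.0001, 0, 0, 0],
  [0.0005, 0, -0.0001, 0, 0, 0],
  [0.0005, 0, -0.0001, 0, 0, 0],
  [0.0005, 0, -0.0001, 0, 0, 0],
])

```text
t: 10.52
ee_pos: [546.9, 166.7, 16.7]
orientation: [-0.184, 1.262, 0.213]
ft_force: [-5.4, 0.4, 12.6]
width: 0.3
```

```bash
python3 st.py 20 .295 546 168 20
```

```text
pos [546.9 166.7  16.7] x [ 0.289  0.058 -0.956] q [ 0.29   0.603  2.045 -0.14   0.198 -1.414] F [-5.4  0.4 12.6]
turn deg [-1.4 -2.9  1.7]
tool shift mm now [-3.4  1.4  0.5] after turn [-3.3  1.5  0.7]
```

Request:
carry_out([
  [-0.0012, 0, 0.0004, 0, 0, 0],
  [-0.0012, 0, 0.0004, 0, 0, 0],
  [-0.0012, 0, 0.0004, 0, 0, 0],
  [-0.0012, 0, 0.0004, 0, 0, 0],
  [-0.0012, 0, 0.0004, 0, 0, 0],
  [-0.0012, 0, 0.0004, 0, 0, 0],
  [-0.0012, 0, 0.0004, 0, 0, 0],
  [-0.0012, 0, 0.0004, 0, 0, 0],
])

```text
t: 11.52
ee_pos: [547.6, 166.7, 27.5]
orientation: [-0.184, 1.261, 0.213]
ft_force: [-0.7, -1.3, 4.8]
width: 0.2
```

Request:
carry_out([
  [-0.0012, 0, 0.0004, 0, 0, 0],
  [-0.0012, 0, 0.0004, 0, 0, 0],
  [-0.0012, 0, 0.0004, 0, 0, 0],
  [-0.0012, 0, 0.0004, 0, 0, 0],
  [-0.0012, 0, 0.0004, 0, 0, 0],
  [-0.0012, 0, 0.0004, 0, 0, 0],
])

```text
t: 12.28
ee_pos: [549.6, 166.7, 37.2]
orientation: [-0.184, 1.257, 0.213]
ft_force: [-0.5, -2.4, 6.4]
width: 0.2
```

Request:
carry_out([
  [-0.0008, 0, 0.0003, 0, 0, 0],
  [-0.0008, 0, 0.0003, 0, 0, 0],
  [-0.0008, 0, 0.0003, 0, 0, 0],
  [-0.0008, 0, 0.0003, 0, 0, 0],
  [-0.0008, 0, 0.0003, 0, 0, 0],
  [-0.0008, 0, 0.0003, 0, 0, 0],
])

```text
t: 13.02
ee_pos: [549.6, 166.8, 42.3]
orientation: [-0.184, 1.258, 0.213]
ft_force: [-0.7, 0.9, 0.5]
width: 0.5
```

Request:
carry_out([
  [-0.005, 0, 0, 0, 0, 0],
  [-0.02, 0, 0, 0, 0, 0],
  [-0.03, 0, -0.01, 0, 0, 0],
  [-0.03, 0, -0.02, 0, 0, 0],
  [-0.02, 0, -0.02, 0, 0, 0],
  [0, 0, 0, 0, 0, 0],
  [0, 0, 0, 0, 0, 0],
  [0, 0, 0, 0, 0, 0],
])

```text
t: 14.02
ee_pos: [472.3, 148.1, 131.0]
orientation: [-0.184, 1.256, 0.213]
ft_force: [0.5, 0.1, 0.4]
width: 0.7
```

```bash
python3 st.py 20 .295;  python3 - <<'E'
from h import *
s=snap('side','s9.png')
import pickle;a,b=pickle.load(open('ab.pkl','rb'))
f=lambda p:cv2.resize(p[80:300,180:400],(400,400),interpolation=3)
cv2.imwrite('pics/s10.png',np.hstack([f(b['pixels']),f(s['pixels'])]))
E
```

```text
pos [472.3 148.1 131. ] x [ 0.295  0.059 -0.954] q [ 0.299  0.286  2.178 -0.083  0.375 -1.464] F [0.5 0.1 0.4]
turn deg [-1.4 -2.6  1.7]
```

View pics/s10.png

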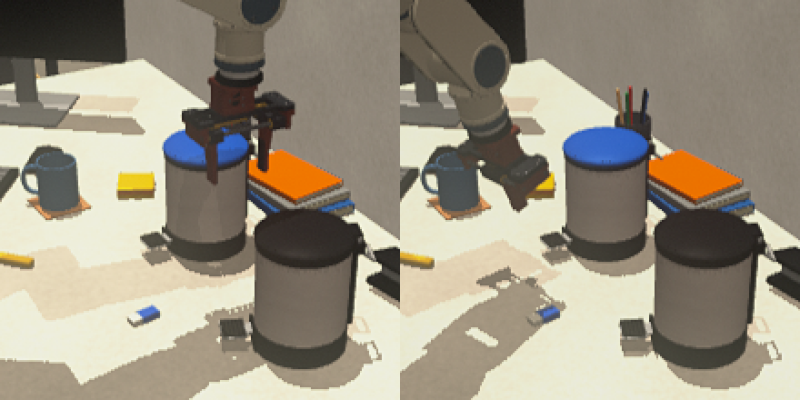

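Before and after, side by side: the lid is shut at (605,147), the pedal is up at (557,241), and everything else is where it was. The arm is free, so I'm handing in.

```bash
python3 -c "
from workcell import ctrl
print(ctrl.close_job())"
```

```text
the job is handed in; nothing more can be done
None
```

I opened the blue-lidded bin by its pedal, held it open, let it close slowly, and handed the job in; no verdict was reported.

- **Opening:** with closed fingertips tilted about 17°, I pressed the pedal to its stop. The force peaked at about 34 N for a moment. The side picture then showed the lid wide open.
- **Holding:** I held the pedal at the stop for about 3.7 s with about 12 N.
- **Closing:** the pedal came up at about 13 mm/s, then slower near the top. The force fell to nearly zero before I withdrew the arm.

**Last checks:** the before-and-after picture shows the blue lid shut, the pedal up and both bins where they stood. The eraser and the other things in that view had not moved. The stapler, tape dispenser and glue stick were not in that crop, so I did not check them; the arm never went near them. The wrist force read about 0.6 N, so the arm was touching nothing. I judged the lid angle from the pictures and the pedal height, since its joint can't be read directly.

**What disagreed:**
- **Pad position:** my first measurements of the pad differed by about 10 mm between cameras, so I used a value between them, and that worked.
- **Arm approach:** my first, steeper tilt brought joint 4 to -1.30, just inside its -1.31 limit. I backed off and came in along the arm's own direction with less tilt.

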